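# Free the glued box from the ratchet clamp

### The arm

A 6-joint arm with a two-finger parallel gripper is mounted at the origin on the work surface. World frame = base frame: x ahead of the robot, y to its left, z up, the work surface at z = 0. Lengths are in m, angles in rad, forces in N, time in s.
With the tool pointing down it reaches from about 0.275 to 0.75 m from the base axis. Payload 10.2 kg.
Tool frame: the origin (TCP) lies on the centre line of the jaws, within the pads' length; the fingertips stand 17 mm ahead of it and the grasp point (between the pads) lies 2 mm behind it; z points along the fingers, y is the line along which they close (so a half turn about z gives the same grasp; the last joint's range is limited). The gripper opens to 85 mm and grips with 20 to 120 N. Pads are 22 mm wide; open, the fingers measure 114 mm over their backs; the gripper's body (76 mm by 85 mm) begins 54 mm behind the grasp point. The pads swing forward as they close: fully open they stand 13 mm farther back than shut.
Start: joints at [-1.503, 0.313, 1.498, -0, 1.331, -0.223], TCP at [0.151, -0.503, 0.227] pointing down, gripper open.
Joint ranges: [-2.94, 2.94], [-0.97, 2.17], [0.19, 2.56], [-1.23, 4.37], [0.02, 3.11], [-2.88, 2.88]. Speed limits (rad/s): [2.39, 2.39, 3.01, 3.14, 3.14, 3.14].

### API

Orientations are given as [roll, pitch, yaw] about the fixed x, y, z axes, in that order (R = Rz(yaw) Ry(pitch) Rx(roll)).
In Python, from rig import bot, camera, close_job gives the robot as it stands.
- The arm moves only by the tool step_arm, never from a script. Its argument "motion" is a list of rows, each a list of 7 numbers: the shift along the tool's x, y, z in cm, then the turn, a rotation vector about the tool's x, y, z in rad, then the finger opening in cm, from 0 to 8.54. In form: [[dx, dy, dz, rx, ry, rz, fingers], ...]. A call has 1 to 10 rows; each row is the pose to reach, as a shift and turn from the pose commanded when the call began, along the tool's axes at that moment; what a row does not reach only later rows make up. A row lasts 1/10 s, in which the tool goes at most 50 mm and 8.59 degrees, less where a joint would pass 70% of its speed; a pose out of reach is approached as far as the arm can. A call with a gripper value outside its range is refused whole. The fingers move at their own pace and stop on an object; "grip_force" is the grip in N (left out, the last holds). Time passes only in rows, so rows that repeat a pose let the fingers close. It gives the time, the measured TCP pose, the force, the opening and the grip force at its end, in the units of the state.
- bot.observe(): the state, without advancing time (a new reading comes with each control period).
- camera(name): name is "side" or "top"; returns a dict with "image" (400x640x3 uint8, red, green, blue), "K" (3x3 intrinsics, pixels), "k1" (the pictures are not rectified: a ray, as slopes to the right and down, at radius r is drawn at 1 + k1 r^2 times it, then the intrinsics apply), "rvec" (rotation vector, rad) and "tvec" (3), from world to camera coordinates, as OpenCV has them. Camera axes: x right, y down, z forward; pixel columns grow to the right and rows downward; lengths in m; the calibration is good to about 2 mm. A picture is of the moment at which its call begins. There is no depth.
- close_job(): hands the job in; it is judged then, once.
The state is a dict: "t": time; "joint_positions": joint angles; "qd": joint speeds; "effort": joint torques, N m; "eef_pos": TCP position; "eef_rot": TCP orientation; "force": force on the tool from outside, world axes, zero at the start; "torque": the same for the moment, N m; "finger_gap": finger opening in m; "finger_force": force on a finger pad.
Only numpy, scipy, OpenCV 4.12 (cv2) and the standard library are available. Lean on these libraries where they do the work, as an engineer would, in place of code of your own. Each camera call takes 0.05 s, during which the arm holds its last target. There are 200 camera calls.

### The job

The glue has set: tip the clamp's ratchet pawl over so that it stays lifted clear of the teeth, then draw the toothed bar back as far as it goes so the jaw opens. After that slide the little wooden box straight out on the side away from the robot, until it stands wholly beyond both jaws, upright and still entirely on the board. Leave the pawl tipped back and the jaw open, and do not disturb the glue bottle, the jar or the hammer.

Things in the scene. Friction and masses are not known exactly. Their poses are not given: they have to be found in the camera images.
- board: Fixed plywood gluing board, 18 mm thick, on the table; it carries the clamp. Frame: origin on its underside below the bar's line, z up, y along the bar (the bar withdraws to +y), x across it, away from the robot (turned up to 0.35 rad either way). The board reaches from x = -90 to +200 mm, y = -160 to +210 mm. End stop, box, jaw, ratchet and post stand in line along x = 0.
- stop_top (a point): Middle of the top of the fixed end stop: a wooden block 70 mm wide (board x), from board y = -148 to -132 mm, top at z = 72 mm.
- jaw_top (a point): Middle of the top of the moving wooden jaw, on the front end of the toothed bar: 110 mm wide (board x), 14 mm thick, its face at board y = -18 mm when the bar's joint reads 0, top at z = 71 mm. A lip at each side reaches 13 mm past the face, over the box's corners.
- pawl (a joint): Pawl lever angle, rad. 0: the pawl's tip sits in the teeth and blocks the bar (1 to 4 mm of play). Pivot parallel to board x at board y = 95, z = 58 mm, in a steel housing (y = 68 to 128 mm, top z = 66 mm). Pushing the grip to board +y lifts the tip, clear from 0.3. By its weight it falls back below about 0.5; above, it falls over to its stop at 1.0 and stays. Needs under 3 N.
- pawl_grip (a point): Centre of the pawl lever's grip: a dark steel crossbar 44 mm long (along board x), 16 mm diameter, on a stem 50 mm long from the pivot. At joint 0 it leans 0.45 rad to board -y: grip at board y = 73 mm, z = 103 mm; at 1.0 it leans 0.55 rad to +y: y = 121 mm, z = 101 mm. It is the highest part of the clamp.
- bar (a joint): Travel of the toothed bar with its jaw, m, along board +y; starts at 0 to 0.0025 (clamped), 0.06 is fully withdrawn against its end stop. Friction 3 N, no spring: it stays where it is left.
- post_top (a point): Top centre of the upright steel post on the rear end of the bar, 16 mm diameter, standing up from the bar's top at board z = 42 mm (tooth tops 49 mm) to z = 105 mm. It lies at board x = 0, y = 185 mm plus the bar's travel. Push or pull it towards board +y to withdraw the bar.
- crate_mid (a point): Centre (half-way up) of the small open wooden box, 90 mm (board x) by 110 mm (board y) by 60 mm high, walls 8 mm, about 0.3 kg, loose on the board (underside at board z = 18 mm), between end stop and jaw. Its axes are the box's: at the start, along the board's.
- glue: White glue bottle, 48 mm diameter, 105 mm high, standing on the board near its far +y corner; origin at the centre of its foot. Leave alone.
- jar: Amber preserving jar, 72 mm diameter, 100 mm high, on the table to the robot's left; origin at the centre of its foot. Leave alone.
- hammer: Hammer lying on the table to the robot's right. Leave alone.

How it is judged:
By the outcome, as a careful person would: the job done as asked, in the order asked, and still so for the second after the job is handed in, with the robot touching nothing.
It also fails if it takes over 50 s, if anything falls off the work surface, if the arm or the gripper's body presses on something with over 40 N, if the wrist force passes 120 N, or if a joint passes its speed limit or range.

## Working session

There is one attempt and no reset: what is moved stays moved. The work goes in short steps, Python scripts to look and compute and a tool call to move; the robot and the scene stay as the last step left them, time stands still between calls to the robot, and variables do not carry over. Pictures are saved under pics/ and viewed, at most 10 in all, crops included, and the job is handed in when it is done.

Besides the shell and the picture viewer there is one more tool, called in YAML: its name, and indented under it one key for each argument. step_arm: Moves the arm, as the interface text tells. Its arguments: {"type":"object","properties":{"motion":{"type":"array"},"grip_force":{"type":"number"}},"required":["motion"]}

```bash
mkdir -p pics; ls; python3 - <<'E'
from rig import bot,camera
import cv2,pickle
d={}
for n in("top","side"):
    c=camera(n);d[n]=c;cv2.imwrite(f"pics/{n}0.png",c["image"][:,:,::-1]);print(n,c["K"],c["k1"],c["rvec"],c["tvec"])
pickle.dump(d,open("c0.pkl","wb"))
print(bot.observe())
E
```

```text
pics
top [[484.12077009   0.         324.49955975]
 [  0.         484.12077009 200.37735377]
 [  0.           0.           1.        ]] -0.05057965647998687 [ 2.08570136 -2.13985748  0.23361494] [-0.01818661  0.53972016  1.83673084]
side [[430.53419733   0.         316.75316683]
 [  0.         430.53419733 197.14866478]
 [  0.           0.           1.        ]] -0.11816090556386738 [ 0.43358342 -2.71482446  1.20484521] [0.4973529  0.19791216 1.20840531]
{'t': 0.1, 'joint_positions': array([-1.50341124e+00,  3.13383566e-01,  1.49834602e+00,  1.26829843e-05,
        1.33095893e+00, -2.23390265e-01]), 'qd': array([-0.00044736, -0.00045584, -0.00189763, -0.00127054, -0.00133344,
        0.00037573]), 'effort': array([ 4.43584897e-03, -4.12898648e+01, -2.60141337e+01, -6.80421044e-05,
        3.00045765e-03, -1.29939153e-05]), 'eef_pos': array([ 0.15049629, -0.50273998,  0.22700334]), 'eef_rot': array([-3.14052675e+00, -2.54785404e-04,  2.90772192e-01]), 'force': array([0.50994909, 0.04800627, 0.21399626]), 'torque': array([-0.00132377,  0.05690015,  0.03167992]), 'finger_force': 0.0, 'finger_gap': 0.08535254972506306}
```

View pics/top0.png

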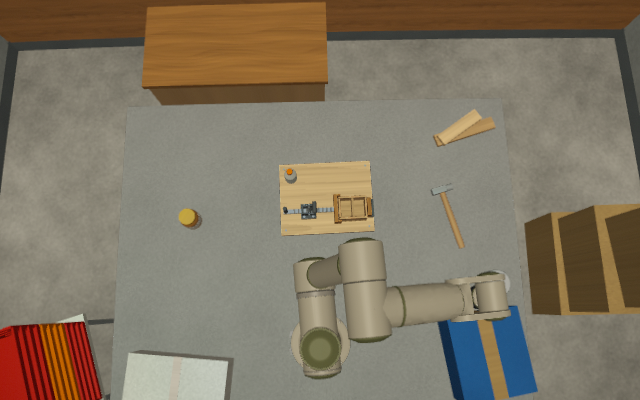

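View pics/side0.png

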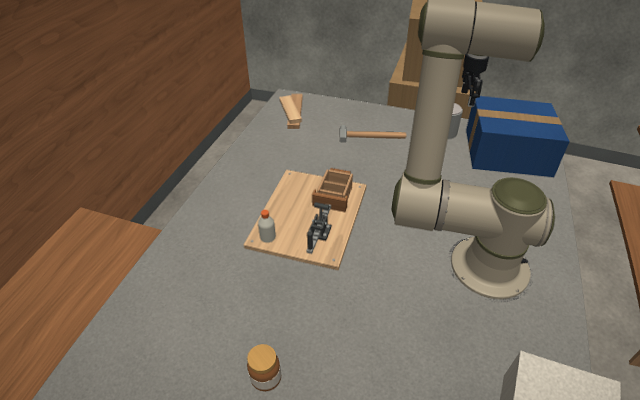

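The top view shows the board with corners near (279,165), (370,162), (374,233) and (281,235), the box near (352,208), the pawl grip near (309,210) and the post near (286,210). In the side view, the board corners are near (290,171), (366,184), (338,267) and (246,247). I'll zoom in to get exact pixels.

```bash
python3 - <<'E'
import pickle,cv2,numpy as np
d=pickle.load(open("c0.pkl","rb"))
a=d["top"]["image"][150:250,265:390];b=d["side"]["image"][160:280,235:375]
a=cv2.resize(a,None,fx=6,fy=6,interpolation=cv2.INTER_CUBIC)
cv2.imwrite("pics/z.png",a[:,:,::-1])
b=cv2.resize(b,None,fx=5,fy=5,interpolation=cv2.INTER_CUBIC)
cv2.imwrite("pics/zs.png",b[:,:,::-1])
E
```

```text
(no output)
```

View pics/z.png

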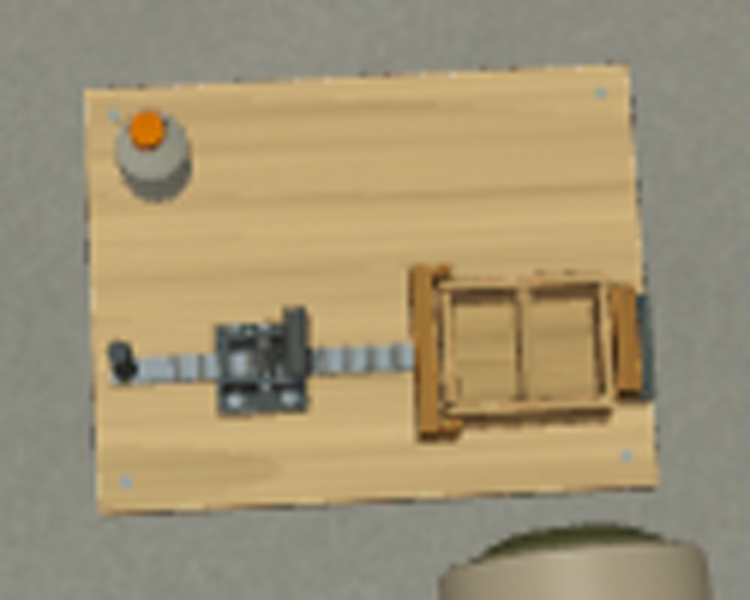

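View pics/zs.png

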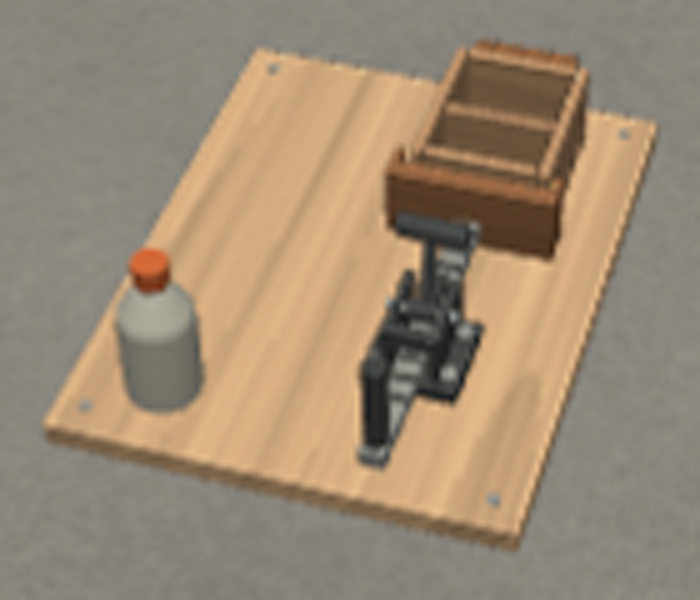

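The zoomed top view gives the board corners clearly: crop (83,90), (629,66), (658,487) and (97,513). The box has a middle divider parallel to x, the grip is at (295,340) and the post top at (120,352). In the side crop the corners are (259,48), (657,124), (517,540) and (45,428). Next I'll fit the board pose and check it against the post, grip and glue.

```bash
cat >h.py <<'E'
import numpy as np,cv2,pickle
from scipy.optimize import least_squares
def proj(c,P):
    return cv2.projectPoints(np.float64(P).reshape(-1,3),np.float64(c["rvec"]),np.float64(c["tvec"]),c["K"],np.float64([c["k1"],0,0,0,0]))[0][:,0]
def pix(c,uv,z):
    n=cv2.undistortPoints(np.float64(uv).reshape(-1,1,2),c["K"],np.float64([c["k1"],0,0,0,0]))[:,0]
    R=cv2.Rodrigues(np.float64(c["rvec"]))[0];o=-R.T@np.ravel(c["tvec"]);d=np.c_[n,np.ones(len(n))]@R
    return o+d*((z-o[2])/d[:,2])[:,None]
def B(p,P):
    P=np.float64(P).reshape(-1,3);c,s=np.cos(p[2]),np.sin(p[2])
    return np.c_[p[0]+c*P[:,0]-s*P[:,1],p[1]+s*P[:,0]+c*P[:,1],P[:,2]]
E
python3 - <<'E'
from h import *
d=pickle.load(open("c0.pkl","rb"));T,S=d["top"],d["side"]
f=lambda a,s,o:(np.float64(a)+.5)/s-.5+o
tc=f([[83,90],[629,66],[658,487],[97,513]],6,[265,150]);sc=f([[45,428],[259,48],[657,124],[517,540]],5,[235,160])
C=np.array([[.2,.21,.018],[.2,-.16,.018],[-.09,-.16,.018],[-.09,.21,.018]])
for nm,w in(("both",(1,1)),("top",(1,0)),("side",(0,1))):
    r=least_squares(lambda p:np.r_[w[0]*(proj(T,B(p,C))-tc).ravel(),w[1]*(proj(S,B(p,C))-sc).ravel()],[.5,0,0]);print(nm,r.x,np.abs(r.fun).max())
    if nm=="both":p=r.x
np.save("p.npy",p)
for n,P in dict(stop=[0,-.14,.072],jaw=[0,-.011,.071],grip=[0,.073,.103],post=[0,.185,.105],crateTop=[0,-.075,.078]).items():
    print(n,B(p,P)[0].round(3),((proj(T,B(p,P))-[265,150]+.5)*6-.5)[0].round(),((proj(S,B(p,P))-[235,160]+.5)*5-.5)[0].round())
print("dist",np.hypot(*B(p,[[.2,-.075,0],[0,.245,0],[.2,.2,0]])[:,:2].T))
# crate rim corners top view z=.078
print(pix(T,f([[440,282],[608,276],[611,408],[447,417]],6,[265,150]),.078))
g=pix(T,f([[148,130]],6,[265,150]),.105)[0];print("glue",g)
E
```

```text
both [ 0.50638633 -0.06203269  0.02310663] 0.8462835711604839
top [ 0.50611162 -0.06398969  0.02189563] 0.17872226030866045
side [ 0.50622827 -0.05992591  0.02418792] 0.7689340475813253
stop [ 0.51  -0.202  0.072] [624. 338.] [527.  54.]
jaw [ 0.507 -0.073  0.071] [424. 348.] [474. 180.]
grip [0.505 0.011 0.103] [294. 344.] [435. 231.]
post [0.502 0.123 0.105] [117. 352.] [376. 364.]
crateTop [ 0.508 -0.137  0.078] [524. 341.] [501. 108.]
dist [0.72033654 0.53308474 0.71604186]
[[ 0.54841612 -0.08418728  0.078     ]
 [ 0.54967711 -0.19299096  0.078     ]
 [ 0.46300745 -0.19108971  0.078     ]
 [ 0.45984002 -0.08583462  0.078     ]]
glue [0.64733923 0.10161834 0.105     ]
```

```bash
cat >>h.py <<'E'
from scipy.spatial.transform import Rotation as Rn
def go(*Ps):
    "board-frame TCP targets -> tool shifts (cm) and turn from the present pose"
    from rig import bot
    p=np.load("p.npy");o=bot.observe();R=Rn.from_euler("xyz",o["eef_rot"])
    t=R.inv()*Rn.from_euler("xyz",[np.pi,0,p[2]])
    print("t",o["t"],"F",o["force"].round(1),"rot",t.as_rotvec().round(3))
    for P in Ps: print(P,(R.inv().apply(B(p,P)[0]-o["eef_pos"])*100).round(2))
E
python3 -c "
from h import *
go([0,.04,.2],[0,.035,.102],[0,.09,.102])"
```

```text
t 0.1 F [0.5 0.  0.2] rot [-0.001 -0.     0.268]
[0, 0.04, 0.2] [ 47.79 -35.87   2.75]
[0, 0.035, 0.102] [ 47.65 -35.38  12.55]
[0, 0.09, 0.102] [ 49.11 -40.68  12.56]
```

step_arm:
  motion:
    - [5,-3.5,0,0,0,0.05,0]
    - [10,-7,0.3,0,0,0.1,0]
    - [15,-11,0.6,0,0,0.15,0]
    - [20,-15,1,0,0,0.2,0]
    - [25,-18.5,1.5,0,0,0.268,0]
    - [30,-22,2,0,0,0.268,0]
    - [35,-26,2.5,0,0,0.268,0]
    - [40,-30,2.7,0,0,0.268,0]
    - [45,-33.5,2.7,0,0,0.268,0]
    - [47.7,-35.6,2.7,0,0,0.268,0]

```text
t: 1.1
eef_pos: [0.4493, -0.1005, 0.203]
eef_rot: [-3.142, 0.0, 0.023]
force: [0.6, -1.7, 0.3]
finger_gap: -0.0001
finger_force: 0.0
```

```bash
python3 -c "
from h import *
go([0,.035,.2],[0,.035,.102],[0,.09,.102])"
```

```text
t 1.1 F [ 0.6 -1.7  0.3] rot [-0.  0. -0.]
[0, 0.035, 0.2] [ 5.8  -7.21  0.3 ]
[0, 0.035, 0.102] [ 5.8  -7.21 10.1 ]
[0, 0.09, 0.102] [  5.8  -12.71  10.1 ]
```

step_arm:
  motion:
    - [0,0,0,0,0,0,0]
    - [0,0,0,0,0,0,0]

```text
t: 1.3
eef_pos: [0.4485, -0.1017, 0.2028]
eef_rot: [-3.141, 0.001, 0.025]
force: [-0.3, -0.5, 0.1]
finger_gap: -0.0
finger_force: 0.0
```

```bash
python3 -c "
from h import *
go([0,.035,.2],[0,.035,.102],[0,.09,.102])"
```

```text
t 1.3 F [-0.3 -0.5  0.1] rot [-0.     0.001  0.002]
[0, 0.035, 0.2] [ 5.89 -7.32  0.27]
[0, 0.035, 0.102] [ 5.9  -7.32 10.07]
[0, 0.09, 0.102] [  5.91 -12.82  10.07]
```

Little lag. I'll descend on the -y side of the grip, then push.

step_arm:
  motion:
    - [3,-3.6,0.2,0,0,0,0]
    - [5.9,-7.3,0.3,0,0,0,0]
    - [5.9,-7.3,3.5,0,0,0,0]
    - [5.9,-7.3,7,0,0,0,0]
    - [5.9,-7.3,10,0,0,0,0]
    - [5.9,-7.3,10,0,0,0,0]

```text
t: 1.9
eef_pos: [0.5035, -0.0291, 0.1]
eef_rot: [-3.14, 0.007, 0.021]
force: [-0.2, -0.1, 0.6]
finger_gap: -0.0003
finger_force: 0.0
```

```bash
python3 - <<'E'
from h import *
from rig import camera
go([0,.035,.102],[0,.09,.102])
c=camera("side");cv2.imwrite("pics/s1.png",cv2.resize(c["image"][140:270,235:395],None,fx=5,fy=4.6)[:,:,::-1])
E
```

```text
t 1.9 F [-0.2 -0.1  0.6] rot [-0.002  0.007 -0.003]
[0, 0.035, 0.102] [ 0.21 -0.2  -0.2 ]
[0, 0.09, 0.102] [ 0.2  -5.7  -0.19]
```

View pics/s1.png

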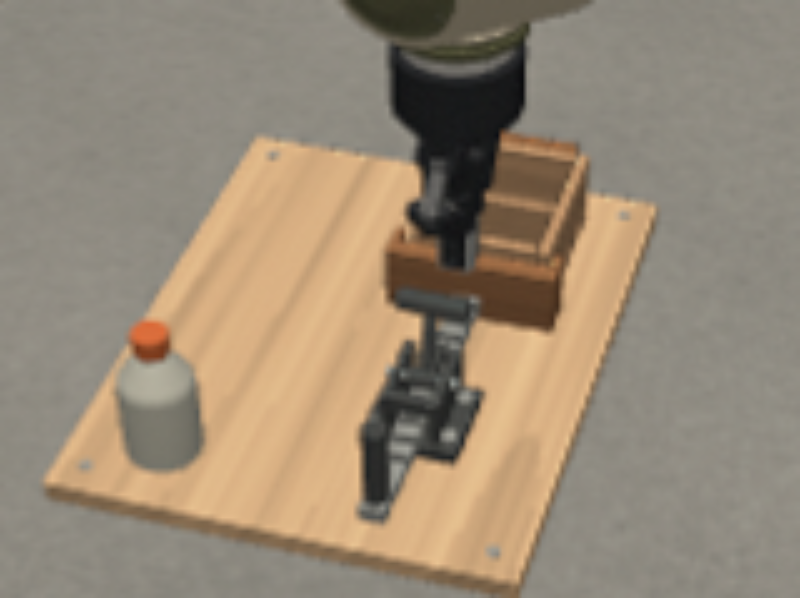

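The closed fingertips (458,268) are behind the grip (437,303), on its -y side. I'll push.

step_arm:
  motion:
    - [0.1,-1,-0.1,0,0,0,0]
    - [0.1,-2,-0.1,0,0,0,0]
    - [0.1,-3,-0.1,0,0,0,0]
    - [0.1,-4,-0.1,0,0,0,0]
    - [0.1,-4.8,-0.1,0,0,0,0]
    - [0.1,-5.4,-0.1,0,0,0,0]
    - [0.1,-6,-0.1,0,0,0,0]
    - [0.1,-6,-0.1,0,0,0,0]

```text
t: 2.75
eef_pos: [0.5067, 0.0335, 0.1101]
eef_rot: [3.141, -0.006, 0.024]
force: [-18.1, 6.0, 50.2]
finger_gap: -0.0001
finger_force: 24.5
```

```bash
python3 - <<'E'
from h import *
from rig import camera
go([0,.08,.102],[0,.085,.2],[0,.155,.2],[0,.155,.08])
c=camera("side");cv2.imwrite("pics/s2.png",cv2.resize(c["image"][140:270,235:395],None,fx=5,fy=4.6)[:,:,::-1])
E
```

```text
t 2.75 F [-18.1   6.   50.2] rot [ 0.    -0.006  0.001]
[0, 0.08, 0.102] [-0.26  1.55  0.81]
[0, 0.085, 0.2] [-0.2   1.06 -8.99]
[0, 0.155, 0.2] [-0.19 -5.94 -8.99]
[0, 0.155, 0.08] [-0.26 -5.95  3.01]
```

View pics/s2.png

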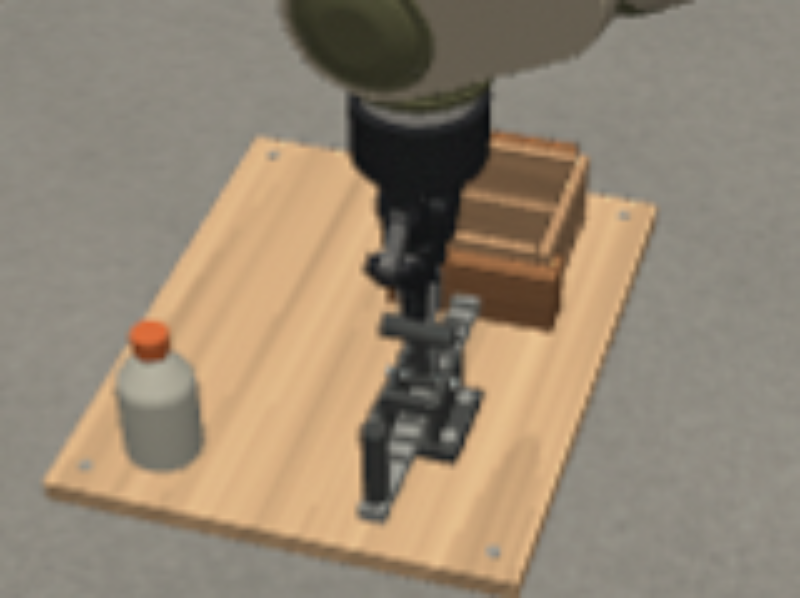

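The grip has moved forward to (417,327), and the fingers are pressing against it (50 N upward). I'll back off and check the pawl angle.

step_arm:
  motion:
    - [0,0.5,-0.5,0,0,0,0]
    - [0,1.2,-1.2,0,0,0,0]
    - [0,1.6,-4,0,0,0,0]
    - [0,1.6,-7,0,0,0,0]
    - [0,1.6,-10,0,0,0,0]
    - [0,1.6,-10,0,0,0,0]

```text
t: 3.4
eef_pos: [0.5074, 0.0158, 0.2083]
eef_rot: [3.14, -0.007, 0.023]
force: [-0.2, 0.2, -0.5]
finger_gap: 0.0002
finger_force: 0.0
```

```bash
python3 - <<'E'
from h import *
from rig import camera
go([0,.155,.2],[0,.155,.078],[0,.225,.078])
p=np.load("p.npy")
c=camera("side");cv2.imwrite("pics/s3.png",cv2.resize(c["image"][140:270,235:395],None,fx=5,fy=4.6)[:,:,::-1])
for j in(0,.5,.7,.8,1.):
    a=j-.45;print(j,((proj(c,B(p,[0,.095+.05*np.sin(a),.058+.05*np.cos(a)]))-[235,140]+.5)*[5,4.6]).round())
E
```

```text
t 3.4 F [-0.2  0.2 -0.5] rot [ 0.002 -0.007 -0.   ]
[0, 0.155, 0.2] [-0.29 -7.72  0.81]
[0, 0.155, 0.078] [-0.38 -7.74 13.01]
[0, 0.225, 0.078] [ -0.38 -14.74  13.  ]
0 [[435. 306.]]
0.5 [[423. 325.]]
0.7 [[418. 338.]]
0.8 [[416. 345.]]
1.0 [[411. 359.]]
```

View pics/s3.png

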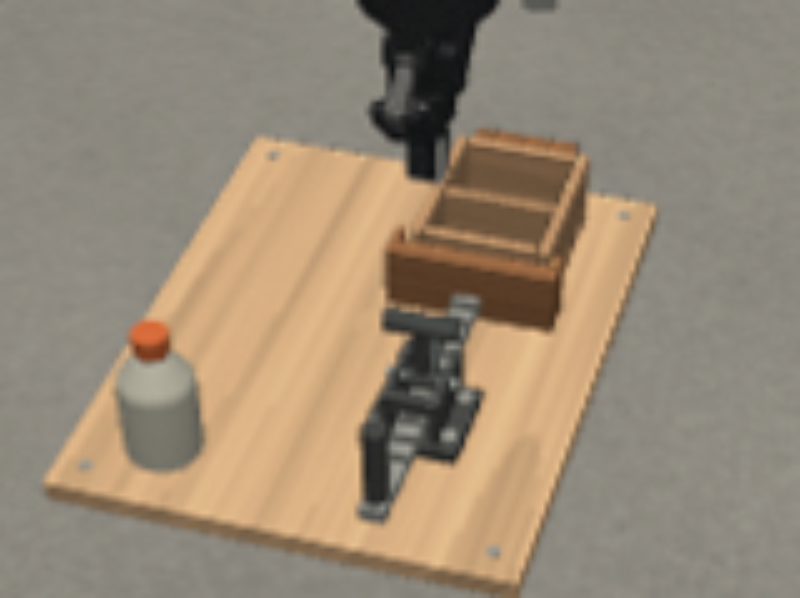

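```bash
python3 - <<'E'
from h import *
from rig import camera,bot
o=bot.observe();P=o["eef_pos"];c=camera("side");p=np.load("p.npy")
f=lambda X:((proj(c,X)-[235,140]+.5)*[5,4.6]).round()[0]
for d in(0,.017,.03):
    print("tip s3",d,f(P-[0,0,d]),"s1",f(np.array([.5035,-.0291,.1-d])),"s2",f(np.array([.5067,.0335,.1101-d])))
g=cv2.cvtColor(c["image"],cv2.COLOR_RGB2GRAY)
for j in(0,.4,.45,.5,.6,1.):
    a=j-.45;q=[proj(c,B(p,[x,.095+.05*np.sin(a),.058+.05*np.cos(a)]))[0].round(1) for x in(.018,-.018)];print(j,*q)
print(g[196:222,308:332])
E
```

```text
tip s3 0 [429. 185.] s1 [458. 269.] s2 [420. 320.]
tip s3 0.017 [429. 206.] s1 [458. 288.] s2 [420. 340.]
tip s3 0.03 [429. 223.] s1 [458. 303.] s2 [420. 354.]
0 [315.6 204.7] [327.5 207.1]
0.4 [313.6 207.9] [325.6 210.3]
0.45 [313.4 208.4] [325.4 210.9]
0.5 [313.1 209. ] [325.1 211.5]
0.6 [312.6 210.3] [324.6 212.8]
1.0 [310.7 216.4] [322.8 218.9]
[[189 184 182 156  92  65  68  67  63  62  65  74  84  96 102 100 106 107
  113 117 118 119 121 120]
 [187 182 179 154  91  64  66  67  68  69  70  68  69  68  64  63  73  81
   94 100 100 104 107 113]
 [185 178 178 153  88  60  64  65  64  66  65  66  69  67  70  68  69  66
   67  63  64  73  81  94]
 [182 177 176 153  89  63  65  64  64  63  64  64  65  65  66  66  67  66
   68  68  70  68  67  68]
 [180 175 174 149  90  66  66  66  66  64  64  64  65  65  65  65  65  67
   66  66  65  66  67  67]
 [176 173 172 143  84  61  65  66  68  67  67  66  65  64  65  64  64  64
   66  66  67  66  67  66]
 [175 171 172 161  93  60  63  64  64  65  65  64  66  66  67  67  66  64
   63  64  64  66  65  65]
 [173 169 174 186 109  60  65  65  64  63 
[... 1177 characters left out ...]
78 174 177 182 186 182 119  79  51  39  40  44  75  79  80 136 142
  127 105 164 172 173 182]
 [180 175 176 179 184 188 150  92  75  48  40  41  45  76  71  81 100  86
   82  98 163 172 175 184]
 [179 175 177 182 185 191 123  78  51  37  41  42  42  76  72  96  95  78
   66  87 161 174 181 183]
 [177 176 179 184 181 186 113  76  46  37  41  40  36  75  72 135 113  80
   53  93 162 178 185 183]
 [176 177 182 187 173 152  95  57  51  50  42  40  37  71  65 129 104  75
   42  90 163 181 185 183]
 [176 179 184 182 162 104  70  88  78  66  46  39  38  64  58  79  76  58
   33  89 167 185 185 183]
 [178 181 186 181 124  78  56 116  92  72  57  49  57  74  70  72  78  65
   43  90 170 187 184 182]]
```

Projecting the TCP shows that the shut fingertips lie close to the TCP itself. They rode up onto the grip, which leaves the pawl near the balance point (about 0.5). I'll push again lower: down at board y = 55 mm with TCP z = 85 mm, then towards +y.

```bash
python3 -c "
from h import *
go([0,.05,.2],[0,.05,.085],[0,.095,.085])"
```

```text
t 3.5 F [ 0.7  0.4 -0.6] rot [ 0.    -0.001 -0.   ]
[0, 0.05, 0.2] [-0.12  2.81  0.44]
[0, 0.05, 0.085] [-0.13  2.81 11.94]
[0, 0.095, 0.085] [-0.13 -1.69 11.94]
```

step_arm:
  motion:
    - [-0.1,2.8,0,0,0,0,0]
    - [-0.1,2.8,4,0,0,0,0]
    - [-0.1,2.8,8,0,0,0,0]
    - [-0.1,2.8,11.9,0,0,0,0]
    - [-0.1,1.8,11.9,0,0,0,0]
    - [-0.1,0.8,11.9,0,0,0,0]
    - [-0.1,-0.1,11.9,0,0,0,0]
    - [-0.1,-0.9,11.9,0,0,0,0]
    - [-0.1,-1.6,11.9,0,0,0,0]
    - [-0.1,-1.6,11.9,0,0,0,0]

```text
t: 4.5
eef_pos: [0.5047, 0.0328, 0.0858]
eef_rot: [3.141, -0.001, 0.024]
force: [-0.3, 0.4, 0.1]
finger_gap: -0.0
finger_force: 0.0
```

```bash
cat >>h.py <<'E'
def pawl(name):
    from rig import camera
    c=camera("side");p=np.load("p.npy")
    g=cv2.cvtColor(c["image"],cv2.COLOR_RGB2GRAY)
    for j in(0,.3,.5,.7,.85,1.):
        a=j-.45;q=proj(c,B(p,[.018,.095+.05*np.sin(a),.058+.05*np.cos(a)]))[0]
        print(j,q.round(1),g[int(round(q[1])),int(round(q[0]))])
    cv2.imwrite(name,cv2.resize(c["image"][140:270,235:395],None,fx=5,fy=4.6)[:,:,::-1])
E
python3 - <<'E'
from h import *
go([0,.095,.085]);pawl("pics/s4.png")
c=cv2.imread("pics/s4.png",0)[::5,::5];print(c[60:90,72:84])
E
```

```text
t 4.5 F [-0.3  0.4  0.1] rot [ 0.    -0.001  0.001]
[0, 0.095, 0.085] [-0.05 -0.02  0.08]
0 [315.6 204.7] 46
0.3 [314.1 206.9] 31
0.5 [313.1 209. ] 129
0.7 [312.1 211.7] 179
0.85 [311.3 213.9] 80
1.0 [310.7 216.4] 72
[[179 145  76  32  45  69  78  73  55  45  40  30]
 [177 154 112  60  34  41  52  49  37  33  30  24]
 [177 178 172 132  73  34  27  30  26  22  20  20]
 [178 180 182 174 150 116  74  50  39  26  18  19]
 [178 179 180 182 185 176 150 137 112  63  28  21]
 [178 178 178 180 181 178 180 188 157  86  35  24]
 [176 178 179 181 179 177 180 188 156  84  32  24]
 [177 179 178 174 169 172 178 188 156  83  32  24]
 [178 182 165 135 119 133 151 167 144  81  35  26]
 [179 181 147  98  77  85  93 100  96  72  48  41]
 [181 173 127  80  70  72  73  73  74  74  71  69]
 [183 166 111  66  59  64  66  69  71  74  76  77]
 [184 165 108  61  47  46  51  56  60  63  67  70]
 [183 181 154 129 122 106  79  56  47  48  52  56]
 [181 179 181 188 191 165 117  73  75  71  48  41]
 [179 179 181 186 185 148  97  65  90  94  59  38]
 [179 179 183 187 182 134  86  58  56  60  54  47]
 [179 182 186 187 160 109  75  54  38  36  54  64]
 [180 184 188 177 132  90  72  62  57  52  79 102]
 [182 186 187 155 101  72  71  71  71  69  83  96]
 [184 188 175 125  68  47  49  54  58  63  67  70]
 [186 185 151  94  52  40  41  43  44  46  49  52]
 [188 171 125  81  54  41  40  44  58  58  50  46]
 [190 159 116  89  64  43  35  50  82  84  73  70]
 [181 133  97  87  69  48  36  68  92  89  84  90]
 [141  88  70  71  73  58  52 101 130 126 122 115]
 [118  77  70  73  72  59  70 118 148 155 158 150]
 [109  66  64  69  63  53  74 104 116 121 127 124]
 [105  54  48  54  46  51  87 102  96  92  91  88]
 [121  55  38  42  39  59 112 138 137 136 120  91]]
```

The pawl now reads about 1.0 (grip centre at row 217) and there's no contact force. Next I'll retreat and go over to the post.

step_arm:
  motion:
    - [0,1,0,0,0,0,0]
    - [0,1,-4,0,0,0,0]
    - [0,1,-8,0,0,0,0]
    - [0,-2.5,-9,0,0,0,0]
    - [0,-5.8,-8,0,0,0,0]
    - [0,-5.8,-4,0,0,0,0]
    - [0,-5.8,0.5,0,0,0,0]
    - [0,-5.8,0.5,0,0,0,0]

```text
t: 5.35
eef_pos: [0.5002, 0.0892, 0.0759]
eef_rot: [-3.141, 0.01, 0.022]
force: [-0.7, -0.2, 0.5]
finger_gap: 0.0001
finger_force: 0.0
```

```bash
python3 - <<'E'
from h import *
go([0,.153,.08],[0,.22,.08],[0,.225,.08]);pawl("pics/s5.png")
E
```

```text
t 5.35 F [-0.7 -0.2  0.5] rot [-0.001  0.01  -0.001]
[0, 0.153, 0.08] [ 0.27 -0.17 -0.42]
[0, 0.22, 0.08] [ 0.26 -6.87 -0.41]
[0, 0.225, 0.08] [ 0.26 -7.37 -0.41]
0 [315.6 204.7] 24
0.3 [314.1 206.9] 35
0.5 [313.1 209. ] 29
0.7 [312.1 211.7] 31
0.85 [311.3 213.9] 43
1.0 [310.7 216.4] 35
```

View pics/s5.png

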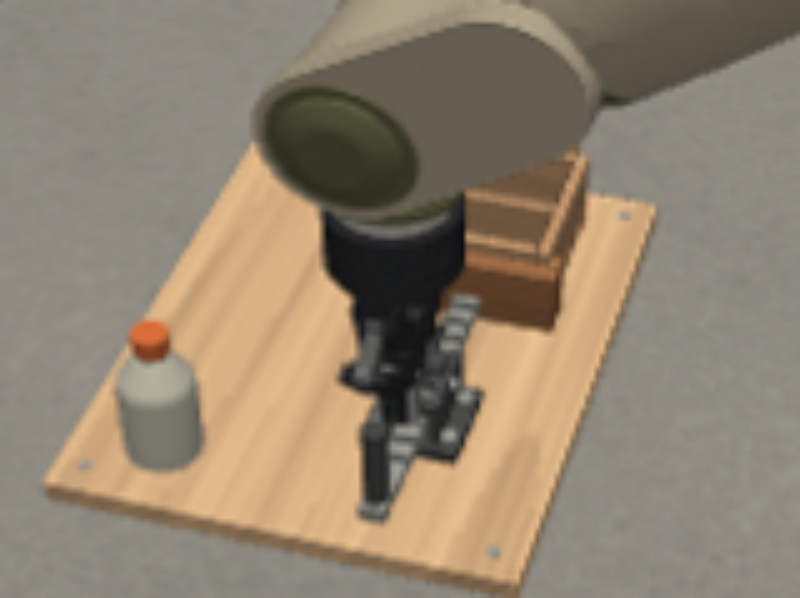

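The fingers are between the tipped grip and the post (375,430). I'll push the bar back.

step_arm:
  motion:
    - [0.2,-1,-0.3,0,0,0,0]
    - [0.2,-2,-0.3,0,0,0,0]
    - [0.2,-3,-0.3,0,0,0,0]
    - [0.2,-4,-0.3,0,0,0,0]
    - [0.2,-5,-0.3,0,0,0,0]
    - [0.2,-5.8,-0.3,0,0,0,0]
    - [0.2,-6.4,-0.3,0,0,0,0]
    - [0.2,-6.8,-0.3,0,0,0,0]
    - [0.2,-6.8,-0.3,0,0,0,0]

```text
t: 6.3
eef_pos: [0.5031, 0.1585, 0.0828]
eef_rot: [-3.141, 0.001, 0.023]
force: [0.7, -0.3, 0.2]
finger_gap: -0.0001
finger_force: 0.0
```

```bash
python3 -c "
from h import *
go([0,.22,.08],[0,.23,.08])"
```

```text
t 6.3 F [ 0.7 -0.3  0.2] rot [-0.001  0.001  0.   ]
[0, 0.22, 0.08] [-0.19  0.06  0.28]
[0, 0.23, 0.08] [-0.19 -0.94  0.28]
```

step_arm:
  motion:
    - [-0.1,-0.4,0,0,0,0,0]
    - [-0.1,-0.8,0,0,0,0,0]

```text
t: 6.5
eef_pos: [0.5027, 0.1625, 0.0828]
eef_rot: [3.134, 0.001, 0.024]
force: [3.0, -40.8, 0.3]
finger_gap: -0.0001
finger_force: 20.1
```

step_arm:
  motion:
    - [0,-0.3,0,0,0,0,0]
    - [0,-0.5,0,0,0,0,0]

```text
t: 6.7
eef_pos: [0.5027, 0.163, 0.0827]
eef_rot: [3.126, 0.003, 0.024]
force: [0.3, -61.3, 4.0]
finger_gap: 0.0001
finger_force: 30.6
```

The end stop was reached: the force climbed with no further travel, at TCP y ≈ 225 mm as predicted. I'll retreat and check the geometry.

step_arm:
  motion:
    - [0,1,0,0,0,0,0]
    - [0,2.2,0,0,0,0,0]
    - [0,2.2,-4,0,0,0,0]
    - [0,2.2,-8,0,0,0,0]
    - [0,2.2,-11,0,0,0,0]
    - [-4,6,-11,0,0,0,6]
    - [-8,10,-11,0,0,0,6]
    - [-8,14,-11,0,0,0,6]
    - [-8,18,-11,0,0,0,6]
    - [-8,22,-11,0,0,0,6]

```text
t: 7.7
eef_pos: [0.4267, -0.0522, 0.1933]
eef_rot: [-3.141, -0.0, 0.023]
force: [1.4, 0.4, -0.8]
finger_gap: 0.0595
finger_force: 0.0
```

step_arm:
  motion:
    - [0,4,0,0,0,0,6]
    - [0,8,0,0,0,0,6]
    - [0,8,0,0,0,0,6]

```text
t: 8.0
eef_pos: [0.429, -0.1342, 0.1928]
eef_rot: [-3.142, -0.0, 0.018]
force: [-1.4, 0.5, 0.5]
finger_gap: 0.0596
finger_force: 0.0
```

```bash
python3 - <<'E'
from h import *
go([-.09,-.076,.19],[-.09,-.076,.045],[-.05,-.076,.045],[.069,-.076,.045]);pawl("pics/s6.png")
E
```

```text
t 8.0 F [-1.4  0.5  0.5] rot [-0.    -0.    -0.005]
[-0.09, -0.076, 0.19] [-1.09  0.56  0.28]
[-0.09, -0.076, 0.045] [-1.09  0.57 14.78]
[-0.05, -0.076, 0.045] [ 2.91  0.55 14.78]
[0.069, -0.076, 0.045] [14.81  0.49 14.78]
0 [315.6 204.7] 168
0.3 [314.1 206.9] 117
0.5 [313.1 209. ] 68
0.7 [312.1 211.7] 64
0.85 [311.3 213.9] 71
1.0 [310.7 216.4] 73
```

View pics/s6.png

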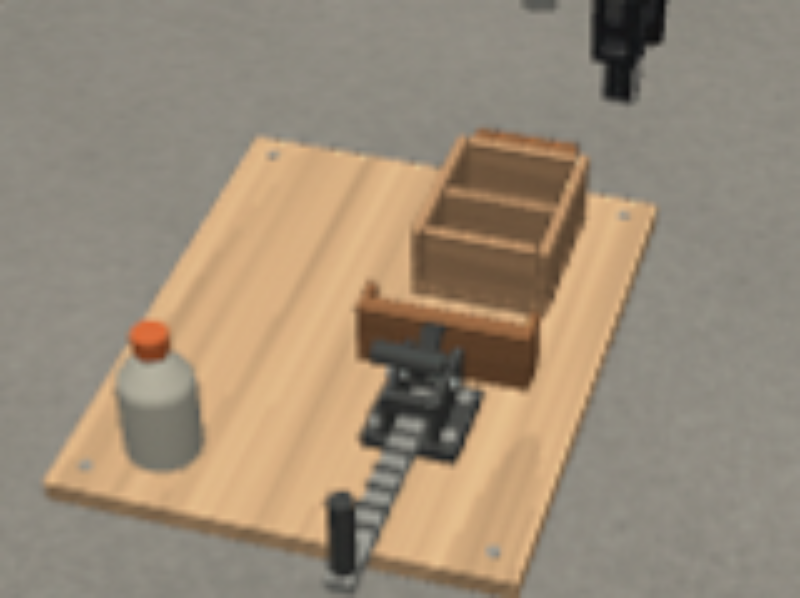

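The jaw is open, the pawl stays tipped (grip at (412,357), joint about 1.0) and the box is still in place. I'll go down on the near side of the box.

step_arm:
  motion:
    - [-1,0.6,4,0,0,0.005,6]
    - [-1,0.6,8,0,0,0.005,6]
    - [-1,0.6,12,0,0,0.005,6]
    - [-1,0.6,14.7,0,0,0.005,6]
    - [0,0.6,14.7,0,0,0.005,6]
    - [1,0.6,14.7,0,0,0.005,6]
    - [2,0.6,14.7,0,0,0.005,6]
    - [2.6,0.6,14.7,0,0,0.005,6]
    - [3.2,0.6,14.7,0,0,0.005,6]
    - [3.8,0.6,14.7,0,0,0.005,6]

```text
t: 9.05
eef_pos: [0.4677, -0.136, 0.0466]
eef_rot: [3.141, -0.0, 0.018]
force: [-3.7, 0.2, 2.7]
finger_gap: 0.0601
finger_force: 1.8
```

```bash
python3 - <<'E'
from h import *
go([-.05,-.076,.045],[.069,-.076,.045])
E
```

```text
t 9.05 F [-3.7  0.2  2.7] rot [ 0.    -0.    -0.005]
[-0.05, -0.076, 0.045] [-0.96  0.3   0.16]
[0.069, -0.076, 0.045] [10.94  0.24  0.16]
```

step_arm:
  motion:
    - [1.2,0.1,0.1,0,0,-0.005,6]
    - [2.4,0.1,0.1,0,0,-0.005,6]
    - [3.6,0.1,0.1,0,0,-0.005,6]
    - [4.8,0.1,0.1,0,0,-0.005,6]
    - [6,0.1,0.1,0,0,-0.005,6]
    - [7.2,0.1,0.1,0,0,-0.005,6]
    - [8.4,0.1,0.1,0,0,-0.005,6]
    - [9.6,0.1,0.1,0,0,-0.005,6]
    - [10.4,0.1,0.1,0,0,-0.005,6]
    - [10.9,0.1,0.1,0,0,-0.005,6]

```text
t: 10.05
eef_pos: [0.5767, -0.1351, 0.0452]
eef_rot: [-3.142, 0.0, 0.023]
force: [-3.8, -0.3, 3.5]
finger_gap: 0.06
finger_force: 1.8
```

step_arm:
  motion:
    - [0,0,0,0,0,0,6]
    - [-1.5,0,0,0,0,0,6]
    - [-3,0,-2,0,0,0,6]
    - [-4,0,-6,0,0,0,6]
    - [-6,0,-10,0,0,0,6]
    - [-10,0,-13,0,0,0,6]
    - [-14,0,-14,0,0,0,6]
    - [-18,0,-14,0,0,0,6]
    - [-22,0,-14,0,0,0,6]
    - [-22,0,-14,0,0,0,6]

```text
t: 11.05
eef_pos: [0.3533, -0.1395, 0.1851]
eef_rot: [3.142, 0.0, 0.021]
force: [-0.3, -1.0, 1.3]
finger_gap: 0.0598
finger_force: 0.0
```

```bash
python3 - <<'E'
from h import *
from rig import camera
go([0,0,.2]);pawl("pics/s7.png")
p=np.load("p.npy")
a=cv2.imread("pics/s7.png");c=camera("top")
b=cv2.resize(c["image"][150:250,265:390],None,fx=4,fy=4)[:,:,::-1]
cs=camera("side");q=lambda X:((proj(cs,B(p,X))-[235,140]+.5)*[5,4.6]).round().tolist()
for cx in(.12,.125):print(q([[cx+s*.045,-.076+t*.055,.078] for s in(1,-1) for t in(1,-1)]))
o=np.zeros((600,800,3),np.uint8);o[:,:]=0
a=cv2.resize(a,(640,480))[60:300,150:640]
o[:240,:490]=a;o[245:595,:500]=b[:350];cv2.imwrite("pics/f.png",o)
E
```

```text
t 11.05 F [-0.3 -1.   1.3] rot [ 0.     0.    -0.002]
[0, 0, 0.2] [15.46 -7.43 -1.5 ]
0 [315.6 204.7] 169
0.3 [314.1 206.9] 117
0.5 [313.1 209. ] 68
0.7 [312.1 211.7] 65
0.85 [311.3 213.9] 70
1.0 [310.7 216.4] 72
[[230.0, 197.0], [288.0, 104.0], [364.0, 220.0], [415.0, 125.0]]
[[223.0, 195.0], [281.0, 103.0], [356.0, 219.0], [408.0, 124.0]]
```

View pics/f.png

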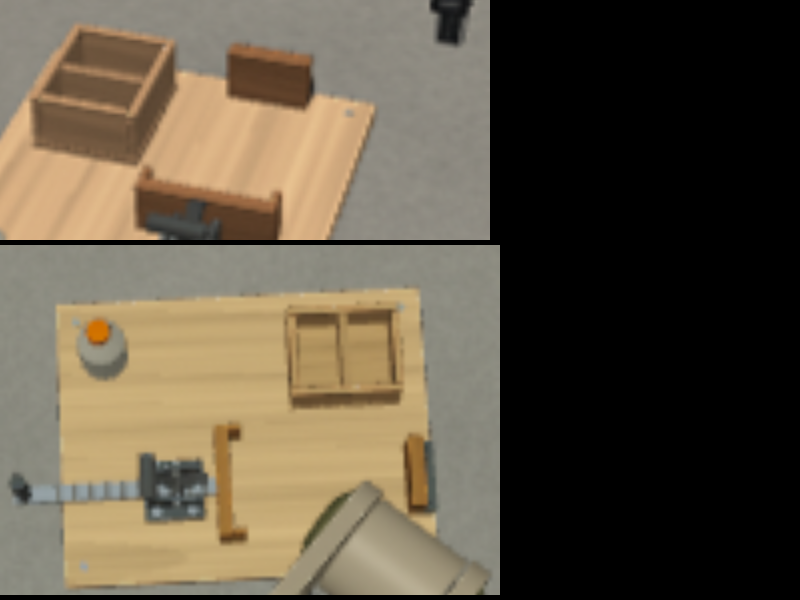

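The final picture shows the jaw open and the pawl tipped, with the box beyond both jaws. The rim corners in the top view are (290,307), (397,303), (403,390) and (291,397). I'll check the margins in numbers.

```bash
python3 - <<'E'
from h import *
d=pickle.load(open("c0.pkl","rb"));T=d["top"];p=np.load("p.npy")
uv=(np.float64([[288,307],[399,303],[403,390],[291,397]])-[0,245]+.5)/4-.5+[265,150]
W=pix(T,uv,.078)[:,:2]-p[:2];c,s=np.cos(p[2]),np.sin(p[2])
print((W@np.array([[c,-s],[s,c]])).round(3))
E
```

```text
[[ 0.168 -0.025]
 [ 0.167 -0.134]
 [ 0.079 -0.132]
 [ 0.077 -0.023]]
```

The box covers board x = 78 to 168 mm, so it is past the jaw's end at 55 mm and inside the board's edge at 200 mm.

```bash
python3 -c "
from rig import close_job
print(close_job())"
```

```text
the job is handed in; nothing more can be done
None
```

The job is handed in at about 11 s: the pawl stays tipped back, the bar is drawn to its end stop with the jaw open, and the box stands upright on the board beyond both jaws; the glue bottle looks unmoved, the arm stayed clear of the jar and hammer, and the first pawl push slipped onto the grip (about 50 N) and had to be repeated lower.

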